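Hold the lid of a UV curing box at 45 degrees for its lid-switch check

TASK

The UV curing box on the bench is due for its lid-switch check, which is made on an empty chamber: lift the cured eyepiece out of the chamber and stand it upright in the shallow oval steel dish to the right of the box, without dropping it. Then take the lid, which is resting fully back, by its bar handle and bring it over to 45 degrees open (0 is shut), never letting it fall shut, and hold it still there for the reading. Finish while still holding the lid by the bar, because it would drop if let go; leave the petri dish and the small brown oil bottle near the steel dish and the timer left of the box undisturbed.

Things in the scene. Friction and masses are not known exactly. Their poses are not given: they have to be found in the camera images.
- uv_box: white sheet-metal UV curing box, fixed, in varying places and turned up to 25 degrees; 203 deep x 210 wide x 85 mm high without lid. Origin: centre of its underside on the bench; x from the grey console (robot side) to the back, y to the left (hinge side), z up. Open chamber in its top: x -60 to +75, y -87 to +68 mm, floor z 25 mm, rim z 85 mm.
- uv_lid (a joint): lid angle in rad: 0 shut, 0.785 is 45 degrees, 1.71 (98 degrees) fully back on its stop, where it starts (1.63 to 1.71) and rests past upright. It turns freely about the box's left rim and falls shut from below about 80 degrees unless held. With its bar it weighs 0.4 to 0.6 kg and takes 1 to 2 N to hold at the bar at 45 degrees.
- hinge_mid (a point): fixed point on the lid's hinge line, at x 0, y +90, z 85 mm in the box's frame; axes as the box's. The hinge line runs along the box's x. The lid is a shallow hood, 186 mm along x, reaching 197 mm from the hinge line, 30 mm thick (all above the hinge plane when shut, so on the side away from the chamber when open), with an amber pane and two lamp tubes inside.
- bar_mid (a point): middle of the lid's round steel bar handle, moving with the lid: 10 mm thick, parallel to the hinge, free for 84 mm between its end posts, 35 mm beyond the lid's edge. At lid angle a it is, in the box's frame, at x -2, y 90 - 232 cos a + 16 sin a, z 85 + 232 sin a + 16 cos a (mm): at the start above the lid, 313 mm over the bench. x along the bar, y from bar to hinge.
- eyepiece: black microscope eyepiece standing on its barrel on the chamber floor: 47 mm high, lower barrel 24 mm across up to 19 mm, head 35 mm across above that. Origin: centre of its underside, z up. 50 to 80 g.
- dish: shallow oval steel dish on the bench to the right of the box, 74 x 172 x 28 mm, loose, 140 g. Origin: centre of its underside, y along its length, z up; flat floor 62 x 160 mm at z 4 mm; the eyepiece stands in it.
- petri: closed petri dish on the bench between the box and the socket strip, 70 mm across, 15 mm high; origin centre of its underside; leave alone
- oil_bottle: small brown bottle with black cap beyond the steel dish on the right, 31 mm across, 73 mm high; origin centre of its underside; leave alone
- timer: white wedge-shaped bench timer, 66 x 44 x 59 mm, left of the box; origin centre of its underside; leave alone
Mind the look-alikes: they are no part of the job. Of the things like the eyepiece, leave any that is red or turquoise; of the rest the smaller one is meant.

How it is judged:
By the outcome, as a careful person would: the job done as asked, in the order asked, and still so for the second after the job is handed in, while the arm keeps its last pose, push and grip.
It also fails if it takes over 59 s, if anything falls off the work surface, if the arm or the gripper's body presses on something with over 40 N, if the wrist force passes 120 N, or if a joint passes its speed limit or range.

ROBOT

A 6-joint arm with a two-finger parallel gripper is mounted at the origin on the work surface; the furniture and walls round the work are solid. World frame = base frame: x ahead of the robot, y to its left, z up, the work surface at z = 0. Lengths are in m, angles in rad, forces in N, time in s.
With the tool pointing down it reaches from about 0.3 to 0.75 m from the base axis. Payload 8.5 kg.
Tool frame: the origin (TCP) lies at the very end of the fingers, on their centre line; the grasp point (between the pads) lies 19 mm behind it (bot.grip_depth is the distance from the TCP to the grasp point, in m); x points along the fingers, z is the direction in which the jaws open and shut, and the axes are right-handed (so a half turn about x gives the same grasp; the last joint's range is limited). The gripper opens to 85 mm and grips with 20 to 120 N. Pads are 22 mm wide; open, the fingers measure 114 mm over their backs; the gripper's body (76 mm by 85 mm) begins 54 mm behind the grasp point. The pads swing forward as they close: fully open they stand 13 mm farther back than shut.
Start: joints at [-1.396, 0.381, 1.297, -0, 1.464, -0.215], TCP at [0.209, -0.509, 0.231] pointing down, gripper open.
Joint ranges: [-3.11, 3.11], [-0.89, 2.33], [0.22, 2.48], [-1.42, 4.56], [0.17, 2.85], [-2.88, 2.88]. Speed limits (rad/s): [2.39, 2.39, 3.14, 3.14, 3.14, 3.14].

INTERFACE

Orientations are given as a unit quaternion [x, y, z, w].
In Python, from rig import bot gives the robot as it stands.
- The arm moves only by the tool jog_arm, never from a script. Its argument "steps" is a list of rows, each a list of 7 numbers: the turn, a rotation vector about the tool's x, y, z in degrees, then the shift along the tool's x, y, z in mm, then the finger opening in mm, from 0 to 85.4. In form: [[rx, ry, rz, x, y, z, grip], ...]. A call has exactly 8 rows; each row is the pose to reach, as a shift and turn from the pose commanded when the call began, along the tool's axes at that moment; what a row does not reach only later rows make up. A row lasts 1/12 s, in which the tool goes at most 41.7 mm and 7.16 degrees, less where a joint would pass 70% of its speed; a pose out of reach is approached as far as the arm can. A call with a gripper value outside its range is refused whole. The fingers move at their own pace and stop on an object; the grip force is fixed at half the most. Time passes only in rows, so rows that repeat a pose let the fingers close, or fill a call up. It gives the time, the measured TCP pose, the force and the opening at its end, in the units of the state.
- bot.get_obs(): the state, without advancing time (a new reading comes with each control period).
- bot.get_image(name): name is "scene" or "top" or "wrist"; returns a dict with "color" (400x640x3 uint8, blue, green, red), "range_z" (400x640 float32, m along the optical axis (not along the pixel's ray), 0 where there is no reading), "fov_y" (degrees; the focal length in pixels is half the picture's height over the tangent of half this angle, whatever the lens; pixels are square), "cx", "cy" (the principal point, pixels), "cam_to_world" (4x4, takes a point from camera to world coordinates); the wrist camera has in their place "hand_eye" (4x4, takes a point from camera to tool coordinates, whose origin is the TCP and whose axes are the tool frame's). Camera axes: x right, y down, z forward; pixel columns grow to the right and rows downward; lengths in m; the calibration is good to about 2 mm. A picture is of the moment at which its call begins: read the wrist's pose just before it.
- bot.close_job(): hands the job in, once; it reports no verdict.
The state is a dict: "t": time; "qpos": joint angles; "qvel": joint speeds; "joint_efforts": joint torques, N m; "tool_pos": TCP position; "tcp_rot": TCP orientation; "contact_force": force on the tool from outside, world axes, zero at the start; "ft_torque": the same for the moment, N m; "width": finger opening in m.
Only numpy, scipy, OpenCV 4.12 (cv2) and the standard library are available. Lean on these libraries where they do the work, as an engineer would, in place of code of your own. Each camera call takes 0.05 s, during which the arm holds its last target. There are 200 camera calls.

## Working session

There is one attempt and no reset: what is moved stays moved. The work goes in short steps, Python scripts to look and compute and a tool call to move; the robot and the scene stay as the last step left them, time stands still between calls to the robot, and variables do not carry over. Pictures are saved under pics/ and viewed, about 8 in all and at most 12, crops included, and the job is handed in when it is done.

Besides the shell and the picture viewer there is one more tool, called after ">>>" as a command line: name --pt "numbers of a row" for each row, then --argument value for the rest. jog_arm: Moves the arm, as the interface text tells. Its arguments: {"type":"object","properties":{"steps":{"type":"array","items":{"type":"array","items":{"type":"number"}}}},"required":["steps"]}

```bash
mkdir -p pics; ls
cat > h.py <<'E'
import numpy as np, cv2, pickle
from scipy.spatial.transform import Rotation as R
from rig import bot
def grab(n,tag):
    o=bot.get_obs(); im=bot.get_image(n)
    if n=='wrist':
        T=np.eye(4);T[:3,:3]=R.from_quat(o['tcp_rot']).as_matrix();T[:3,3]=o['tool_pos']
        im['cam_to_world']=T@im['hand_eye']
    pickle.dump(im,open(f'pics/{tag}.pkl','wb')); cv2.imwrite(f'pics/{tag}.png',im['color']); return im
def load(tag): return pickle.load(open(f'pics/{tag}.pkl','rb'))
def f(im): return 200/np.tan(np.radians(im['fov_y'])/2)
def cloud(im):
    v,u=np.mgrid[:400,:640]; z=im['range_z']; k=f(im)
    P=np.stack([(u-im['cx'])*z/k,(v-im['cy'])*z/k,z],-1)
    W=P@im['cam_to_world'][:3,:3].T+im['cam_to_world'][:3,3]; W[z==0]=np.nan; return W
def proj(im,p):
    M=np.linalg.inv(im['cam_to_world']); q=M[:3,:3]@np.array(p)+M[:3,3]; return q[0]/q[2]*f(im)+im['cx'],q[1]/q[2]*f(im)+im['cy']
E
python3 - <<'E'
from h import *
print(bot.get_obs())
for n in('scene','top'):
    im=grab(n,n+'0'); print(n,im['fov_y'],im['cam_to_world'].round(3))
E
```

```text
pics
{'t': 0.0, 'qpos': array([-1.39629296e+00,  3.81198308e-01,  1.29829857e+00,  9.16044944e-06,
        1.46357318e+00, -2.15293513e-01]), 'qvel': array([ 9.47639547e-04, -1.43632757e-03, -5.71205303e-04,  1.21266066e-03,
       -7.44983192e-04, -5.14606193e-05]), 'joint_efforts': array([-1.76841022e-03, -4.48469603e+01, -2.31273991e+01, -2.58140490e-04,
        4.80644696e-03,  4.33630177e-06]), 'tool_pos': array([ 0.20895021, -0.5084379 ,  0.23069778]), 'tcp_rot': array([ 0.39407944,  0.58772619, -0.39332137,  0.58700735]), 'contact_force': array([-0.15987703, -0.59099504,  0.27320845]), 'ft_torque': array([ 0.00488568,  0.00805837, -0.04578777]), 'width': 0.08524241975861634}
scene 54.617381948920155 [[-0.451 -0.779  0.436 -0.13 ]
 [-0.893  0.396 -0.215  0.247]
 [-0.005 -0.486 -0.874  1.188]
 [ 0.     0.     0.     1.   ]]
top 46.97580916478735 [[ 2.70e-02 -9.96e-01  8.20e-02  3.51e-01]
 [-1.00e+00 -2.70e-02  1.00e-03 -3.60e-02]
 [ 1.00e-03 -8.20e-02 -9.97e-01  1.30e+00]
 [ 0.00e+00  0.00e+00  0.00e+00  1.00e+00]]
```

View pics/top0.png

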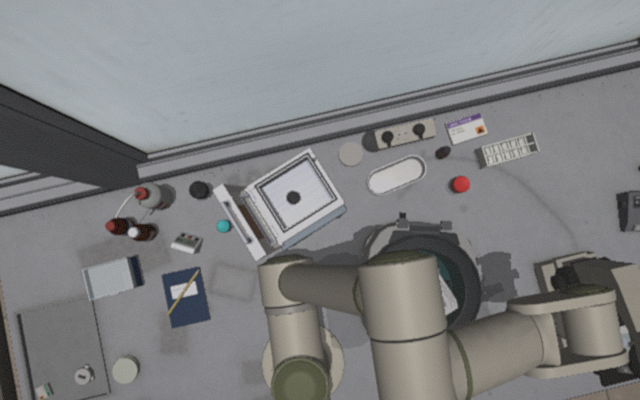

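View pics/scene0.png

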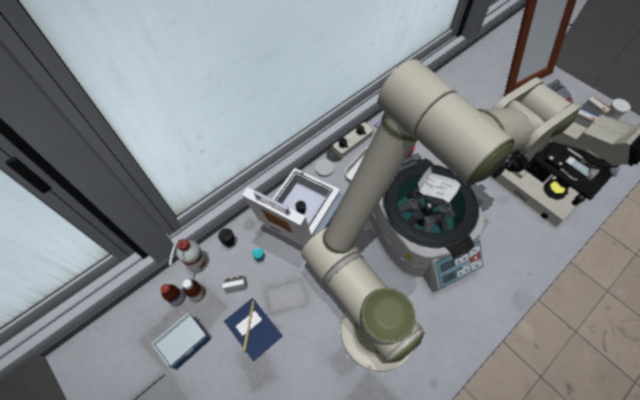

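The top picture shows the eyepiece-like things: black in the chamber (293,197), a larger black one at (199,190), turquoise (223,226) and red (460,184). The one in the chamber is meant, because it is the smaller black one. I'll enlarge the crop and measure.

Run:
```python
from h import *
im=load('top0'); W=cloud(im)
c=im['color'][110:270,180:480]; cv2.imwrite('pics/crop1.png',cv2.resize(c,None,fx=2.66,fy=2.66,interpolation=cv2.INTER_CUBIC))
for n,(u,v) in dict(eye=(293,197),eye2=(199,190),floor=(305,190),rimTR=(312,152),rimBR=(343,209),rimTL=(247,197),bar=(232,226),lidtop=(226,192),lidbot=(262,255),dish=(397,175),petri=(350,153),oil=(443,152),timer=(186,242),red=(460,184),cent=(420,235)).items(): print(n,W[v,u].round(4))
z=W[...,2]
# box rim points
m=np.zeros(z.shape,bool); m[140:260,235:350]=1
m&=(abs(z-.085)<.004)
P=W[m][:,:2]; print('rim n',len(P),cv2.minAreaRect((P*1000).astype(np.float32)))
m=np.zeros(z.shape,bool); m[140:260,190:290]=1; m&=(z>.296)
P=W[m]; print('bar n',len(P),P.mean(0),P[:,2].max(),cv2.minAreaRect((P[:,:2]*1000).astype(np.float32)))
for nm,r,lo in(('eye',(180,215,278,310),.055),('eye2',(175,205,185,215),.03),('dish',(150,200,360,435),.015),('petri',(135,170,335,366),.01),('oil',(140,165,432,455),.04)):
    m=np.zeros(z.shape,bool); m[r[0]:r[1],r[2]:r[3]]=1; m&=(z>lo)&(z<.083)
    P=W[m]; print(nm,len(P),np.median(P,0).round(4),P[:,2].max().round(4),cv2.minAreaRect((P[:,:2]*1000).astype(np.float32)))
```

```text
eye [0.4497 0.0399 0.071 ]
eye2 [0.4622 0.2939 0.066 ]
floor [0.4735 0.0098 0.0284]
rimTR [ 0.5865 -0.0059 -0.0035]
rimBR [ 0.4214 -0.095   0.0667]
rimTL [0.4454 0.161  0.0843]
bar [0.3688 0.2133 0.0017]
lidtop [0.4398 0.176  0.2825]
lidbot [0.3029 0.0914 0.2781]
dish [ 0.5254 -0.2487  0.006 ]
petri [ 0.5829 -0.1135  0.0168]
oil [ 0.5825 -0.3614  0.0712]
timer [0.3215 0.3281 0.0443]
red [ 0.4981 -0.4109  0.06  ]
cent [ 0.3567 -0.2762  0.1875]
rim n 2362 ((492.60821533203125, 72.53721618652344), (301.57470703125, 221.01953125), 33.61359405517578)
bar n 252 [0.37114567 0.149076   0.31630847] 0.32365352509983847 ((371.5408935546875, 149.13714599609375), (105.24441528320312, 13.182316780090332), 34.360015869140625)
eye 143 [0.4474 0.0421 0.0717] 0.0771 ((448.1970520019531, 41.76532745361328), (34.856178283691406, 33.650970458984375), 26.7014102935791)
eye2 296 [0.4621 0.296  0.0643] 0.0733 ((462.1205749511719, 298.25592041015625), (46.86320877075195, 48.44133758544922), 38.14720916748047)
dish 325 [ 0.5369 -0.2506  0.0266] 0.0352 ((523.3851928710938, -230.13429260253906), (185.4852752685547, 120.56639099121094), 86.24156951904297)
petri 507 [ 0.5828 -0.1117  0.0161] 0.0516 ((590.6480102539062, -111.56419372558594), (90.70943450927734, 68.80269622802734), 11.87356948852539)
oil 114 [ 0.5856 -0.3659  0.0676] 0.0816 ((587.7319946289062, -368.7759704589844), (28.311922073364258, 27.58408546447754), 4.74375581741333)
```

View pics/crop1.png

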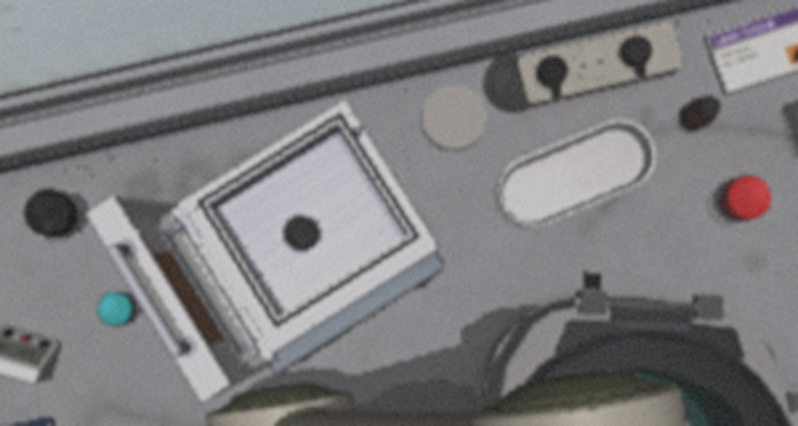

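The crop shows the black eyepiece in the chamber at crop (301,232). Its head measures 35 mm with the top at 72 mm, which matches. The black one outside at (50,212) measures 47 mm, so it is the larger look-alike. Chamber corners in the crop: (337,118), (203,203), (415,238), (280,322). Next I fit the box pose from these.

Run:
```python
from h import *
from scipy.optimize import least_squares
im=load('top0'); C=im['cam_to_world']
def ray(u,v,z):
    d=C[:3,:3]@np.array([(u-im['cx'])/f(im),(v-im['cy'])/f(im),1]); return C[:3,3]+d*(z-C[2,3])/d[2]
def cr(u,v,z): return ray(180+(u+.5)/2.66-.5,110+(v+.5)/2.66-.5,z)
px=[(337,118),(203,203),(415,238),(280,322),(345,105)]
Q=np.array([cr(u,v,.085)[:2] for u,v in px])
B=np.array([(75,-87),(75,68),(-60,-87),(-60,68),(101.5,-105)])/1e3
print(Q.round(4)); d=lambda a,b:np.linalg.norm(Q[a]-Q[b])
print(d(0,1),d(2,3),d(0,2),d(1,3))
fit=lambda p:(R.from_euler('z',p[2]).as_matrix()[:2,:2]@B.T).T+p[:2]-Q
r=least_squares(lambda p:fit(p).ravel(),[.45,.03,.58]); p=r.x; print(p,np.degrees(p[2]),(fit(p)*1e3).round(1))
e=[np.cos(p[2]),np.sin(p[2])]
def w(x,y,z): return np.array([p[0]+x*e[0]-y*e[1],p[1]+x*e[1]+y*e[0],z])
for a in(1.63,1.71):
    print('bar',a,w(-.002,.090-.232*np.cos(a)+.016*np.sin(a),.085+.232*np.sin(a)+.016*np.cos(a)))
print('bar px ends',[cr(*q,.313) for q in((123,248),(183,345))])
W=cloud(im); z=W[...,2]; m=np.zeros(z.shape,bool); m[140:260,190:290]=1; m&=(z>.306); P=W[m]; print(len(P),np.median(P,0), cv2.minAreaRect((P[:,:2]*1000).astype(np.float32)))
print('dish rim ends', [cr(*q,.028) for q in((500,195),(653,152),(573,122+0),(583,218))])
print('eye',cr(301,232,.072))
print('eye in box',R.from_euler('z',-p[2]).as_matrix()[:2,:2]@(cr(301,232,.072)[:2]-p[:2]))
```

```text
[[ 0.5646  0.007 ]
 [ 0.4752  0.1381]
 [ 0.4459 -0.0742]
 [ 0.3589  0.0574]
 [ 0.578  -0.0007]]
0.15869145996666595 0.1577559615803279 0.14378563781147216 0.14159217063663873
[0.44684483 0.03505938 0.57895937] 33.17192823843551 [[-7.3 -3.7]
 [-2.8 -5.1]
 [-1.7  3.6]
 [ 0.5  1.8]
 [11.3  3.4]]
bar 1.63 [0.37967696 0.13415719 0.31564682]
bar 1.71 [0.36964377 0.14950592 0.31253575]
bar px ends [array([0.41359283, 0.16872933, 0.313     ]), array([0.33687308, 0.11716679, 0.313     ])]
238 [0.37084562 0.14985797 0.31753225] ((371.10882568359375, 149.97891235351562), (105.02978515625, 10.92230224609375), 33.43022537231445)
dish rim ends [array([ 0.49781664, -0.1637845 ,  0.028     ]), array([ 0.54749156, -0.32336105,  0.028     ]), array([ 0.5770294, -0.2390464,  0.028    ]), array([ 0.47599963, -0.25086294,  0.028     ])]
eye [0.44987376 0.04024154 0.072     ]
eye in box [0.00537076 0.00268035]
```

The box yaw is about 33.3° and the bar is at (0.371, 0.150, 0.313), which agrees with the lid at 1.71 rad. The dish centre is about (0.525, -0.244), turned about 17°, and the eyepiece is at (0.449, 0.041). I'll set up a planner helper and work out the first moves.

```bash
cat >> h.py <<'E'
def tool(yaw,tilt=0):
    # fingers down, jaw axis z at yaw direction+90deg (y axis of frame yawed by yaw deg); tilt deg: body leans to -y
    Rz=R.from_euler('z',yaw,degrees=True); M=np.array([[0,-1,0],[0,0,1],[-1,0,0.]]) # cols: x=(0,0,-1), y=(-1,0,0), z=(0,1,0)
    return Rz*R.from_euler('x',tilt,degrees=True)*R.from_matrix(M)
def row(pos,Rt,o=None):
    o=o or bot.get_obs(); Rc=R.from_quat(o['tcp_rot'])
    a=Rc.inv()*Rt; b=Rc.inv()*(Rt*R.from_euler('x',180,degrees=True))
    s=Rc.inv().apply(np.array(pos)-o['tool_pos'])*1000
    print('A',a.as_rotvec(degrees=True).round(1),'B',b.as_rotvec(degrees=True).round(1),'shift',s.round(1))
E
python3 - <<'E'
from h import *
print([d for d in dir(bot) if d[0]!='_'],bot.grip_depth)
o=bot.get_obs();print(R.from_quat(o['tcp_rot']).as_matrix().round(3))
row([.449,.041,.20],tool(17)); row([.449,.041,.23],tool(17)); row([.35,-.25,.30],tool(17))
E
```

```text
['Unreachable', 'close_job', 'get_image', 'get_obs', 'grip_depth'] 0.0187
[[-0.     0.925  0.38 ]
 [ 0.001  0.38  -0.925]
 [-1.     0.    -0.001]]
A [-1.747e+02  0.000e+00 -1.000e-01] B [ 5.3 -0.1 -0. ] shift [  31.4  430.8 -417. ]
A [-1.747e+02  0.000e+00 -1.000e-01] B [ 5.3 -0.1 -0. ] shift [   1.4  430.8 -417. ]
A [-1.747e+02  0.000e+00 -1.000e-01] B [ 5.3 -0.1 -0. ] shift [ -68.9  228.7 -185.6]
```

>>> jog_arm --pt "5.3 0 0 -40 30 -30 60" --pt "5.3 0 0 -40 60 -60 60" --pt "5.3 0 0 -40 430 -417 60" --pt "5.3 0 0 -40 430 -417 60" --pt "5.3 0 0 -40 430 -417 60" --pt "5.3 0 0 -40 430 -417 60" --pt "5.3 0 0 -40 430 -417 60" --pt "5.3 0 0 -40 430 -417 60"

```text
t: 0.77
tool_pos: [0.3369, -0.2121, 0.2697]
tcp_rot: [0.421, 0.568, -0.421, 0.568]
contact_force: [-0.1, -0.7, 0.7]
width: 0.06
```

Run:
```python
from h import *
row([.449,.041,.27],tool(17))
```

```text
A [180.   0.   0.] B [-0. -0.  0.] shift [  -0.3  181.2 -209.3]
```

>>> jog_arm --pt "0 0 0 0 181 -209 60" --pt "0 0 0 0 181 -209 60" --pt "0 0 0 0 181 -209 60" --pt "0 0 0 0 181 -209 60" --pt "0 0 0 0 181 -209 60" --pt "0 0 0 0 181 -209 60" --pt "0 0 0 0 181 -209 60" --pt "0 0 0 0 181 -209 60"

```text
t: 1.43
tool_pos: [0.4494, 0.0425, 0.2694]
tcp_rot: [0.419, 0.57, -0.419, 0.569]
contact_force: [-0.9, -0.6, -1.0]
width: 0.0603
```

Run:
```python
from h import *
im=grab('wrist','w1'); W=cloud(im); print(bot.get_obs()['tool_pos'],bot.get_obs()['qpos'])
print(proj(im,[.449,.041,.072]))
z=W[...,2]; m=(abs(W[...,0]-.449)<.035)&(abs(W[...,1]-.041)<.035)&(z>.058)&(z<.09)
P=W[m]; print(m.sum(),np.median(P[:,2]),cv2.minAreaRect((P[:,:2]*1e3).astype(np.float32)), cv2.minEnclosingCircle((P[:,:2]*1e3).astype(np.float32)))
```

```text
[0.44877174 0.04059679 0.26931889] [-1.73630340e-01  1.76566315e-01  1.47811668e+00  6.17402096e-05
  1.48794832e+00  1.09570235e+00]
(np.float64(312.61999264020733), np.float64(170.66247594030858))
929 0.07124533026160407 ((450.6180419921875, 37.25954055786133), (35.21405792236328, 34.47188186645508), 16.446300506591797) ((450.4490051269531, 37.723915100097656), 17.811111450195312)
```

View pics/w1.png

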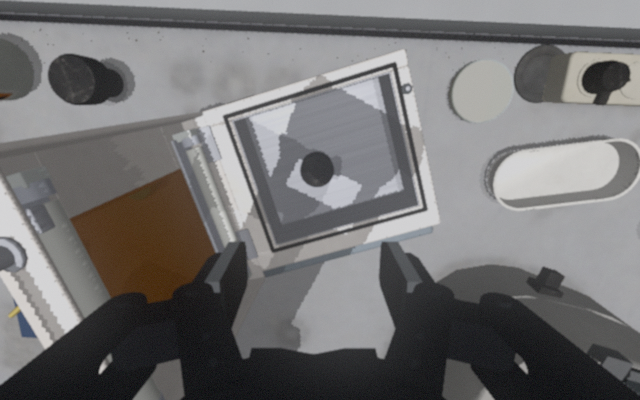

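The wrist picture shows the eyepiece head at (316,169), with the dish on the right at (565,175) and the petri dish at (482,90). The wrist and top measurements agree to about 3 mm. Descending now.

>>> jog_arm --pt "0 0 0 40 0.5 2.2 60" --pt "0 0 0 80 0.5 2.2 60" --pt "0 0 0 120 0.5 2.2 60" --pt "0 0 0 155 0.5 2.2 60" --pt "0 0 0 185 0.5 2.2 60" --pt "0 0 0 205 0.5 2.2 60" --pt "0 0 0 218 0.5 2.2 60" --pt "0 0 0 228 0.5 2.2 60"

```text
t: 2.15
tool_pos: [0.4488, 0.0357, 0.0404]
tcp_rot: [0.42, 0.569, -0.421, 0.567]
contact_force: [-0.1, -0.5, 0.0]
width: 0.0599
```

>>> jog_arm --pt "0 0 0 0 0 0 50" --pt "0 0 0 0 0 0 42" --pt "0 0 0 0 0 0 36" --pt "0 0 0 0 0 0 30" --pt "0 0 0 0 0 0 28" --pt "0 0 0 0 0 0 25" --pt "0 0 0 0 0 0 25" --pt "0 0 0 0 0 0 25"

```text
t: 2.82
tool_pos: [0.4502, 0.0366, 0.0426]
tcp_rot: [0.421, 0.568, -0.42, 0.569]
contact_force: [-1.6, -0.8, 6.4]
width: 0.0323
```

>>> jog_arm --pt "0 0 0 0 0 0 25" --pt "0 0 0 0 0 0 25" --pt "0 0 0 -2 0 0 25" --pt "0 0 0 -5 0 0 25" --pt "0 0 0 -10 0 0 25" --pt "0 0 0 -15 0 0 25" --pt "0 0 0 -20 0 0 25" --pt "0 0 0 -20 0 0 25"

```text
t: 3.48
tool_pos: [0.4502, 0.0367, 0.0628]
tcp_rot: [0.421, 0.568, -0.42, 0.569]
contact_force: [0.2, -0.7, 0.1]
width: 0.0329
```

Run:
```python
from h import *
o=bot.get_obs(); print(o['tool_pos'],o['width'],o['contact_force'])
im=grab('wrist','w2'); W=cloud(im)
c=im['color'][100:400,120:520]; cv2.imwrite('pics/w2c.png',cv2.resize(c,None,fx=2,fy=2))
```

```text
[0.4501659  0.03670901 0.06284899] 0.032899415445773746 [ 0.21666208 -0.72681321  0.05441539]
```

View pics/w2c.png

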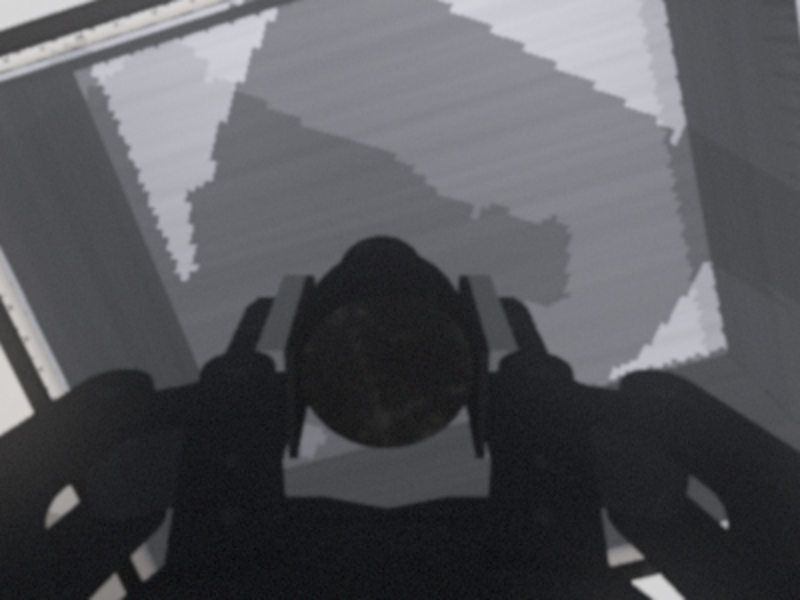

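The eyepiece is held between the pads, with its head at crop (387,370), and it is clear of the floor. I'll refine the dish pose from the first wrist picture and plan the carry.

Run:
```python
from h import *
im=load('w1'); W=cloud(im); z=W[...,2]
m=np.zeros(z.shape,bool); m[120:230,480:]=1; m&=(z>.019)&(z<.034); P=W[m]; n,l,_,_=cv2.connectedComponentsWithStats(m.astype(np.uint8)); 
k=np.argmax([ (l==i).sum() for i in range(1,n)])+1; P=W[l==k]; print(len(P),cv2.minAreaRect((P[:,:2]*1e3).astype(np.float32)))
im=load('top0'); W=cloud(im); z=W[...,2]
m=np.zeros(z.shape,bool); m[145:205,360:432]=1; m&=(z>.017)&(z<.036); n,l,_,_=cv2.connectedComponentsWithStats(m.astype(np.uint8)); 
k=np.argmax([ (l==i).sum() for i in range(1,n)])+1; P=W[l==k]; print(len(P),cv2.minAreaRect((P[:,:2]*1e3).astype(np.float32)))
m=(z>.16)&(W[...,0]>.3)&(W[...,0]<.5)&(W[...,1]<-.1)&(W[...,1]>-.45)&(z<.22); print('centrifuge',np.nanmin(W[m],0),np.nanmax(W[m],0))
im=load('w2'); W=cloud(im); v=W[100+185,120+193]; print('head top',v, 'px z around')
row([.450,.0367,.25],tool(17)); row([.525,-.244,.25],tool(17))
```

```text
1884 ((524.702392578125, -247.11387634277344), (74.48379516601562, 170.89306640625), 24.906105041503906)
282 ((522.7068481445312, -243.7254638671875), (73.98949432373047, 171.0220947265625), 24.457881927490234)
centrifuge [ 0.30002076 -0.41226407  0.16010981] [ 0.39438934 -0.1539312   0.19893095]
head top [0.45074255 0.03500383 0.09055174] px z around
A [-1.8e+02  1.0e-01  0.0e+00] B [ 0.   0.  -0.1] shift [-1.876e+02  2.000e-01  1.000e-01]
A [-1.8e+02  1.0e-01  0.0e+00] B [ 0.   0.  -0.1] shift [-187.5  -10.3  290.5]
```

>>> jog_arm --pt "0 0 0 -20 0 0 25" --pt "0 0 0 -50 0 0 25" --pt "0 0 0 -85 0 0 25" --pt "0 0 0 -120 0 5 25" --pt "-1 0 0 -150 -1 25 25" --pt "-3 0 0 -160 -3 55 25" --pt "-5 0 0 -160 -4 85 25" --pt "-7.5 0 0 -160 -5 118 25"

```text
t: 4.2
tool_pos: [0.4796, -0.0785, 0.2227]
tcp_rot: [0.382, 0.595, -0.381, 0.596]
contact_force: [0.3, 0.8, -0.7]
width: 0.0326
```

Run:
```python
from h import *
print(bot.get_obs()['width']); row([.524,-.246,.20],tool(24.5))
```

```text
0.032628186892963366
A [-1.798e+02  1.000e-01  1.000e-01] B [ 0.2  0.1 -0.1] shift [ 22.8 -29.7 170.8]
```

>>> jog_arm --pt "0 0 0 0 -5 32 25" --pt "0 0 0 0 -10 64 25" --pt "0 0 0 5 -16 95 25" --pt "0 0 0 10 -21 123 25" --pt "0 0 0 15 -26 147 25" --pt "0 0 0 20 -29 164 25" --pt "0 0 0 23 -29.7 171 25" --pt "0 0 0 23 -29.7 171 25"

```text
t: 4.87
tool_pos: [0.5233, -0.246, 0.1976]
tcp_rot: [0.383, 0.595, -0.383, 0.594]
contact_force: [-0.8, 0.5, -1.1]
width: 0.033
```

Run:
```python
from h import *
o=bot.get_obs(); print(o['tool_pos'],o['width'],o['contact_force'])
im=grab('wrist','w3'); W=cloud(im); z=W[...,2]
m=(z>.019)&(z<.034)&(abs(W[...,0]-.524)<.12)&(abs(W[...,1]+.246)<.12);n,l,_,_=cv2.connectedComponentsWithStats(m.astype(np.uint8))
k=np.argmax([ (l==i).sum() for i in range(1,n)])+1; P=W[l==k]; print(len(P),cv2.minAreaRect((P[:,:2]*1e3).astype(np.float32)))
row([.524,-.246,.10],tool(24.5))
```

```text
[ 0.52334771 -0.24600454  0.19758869] 0.03301868402623733 [-0.83809822  0.50986338 -1.0596212 ]
2603 ((524.6682739257812, -247.70867919921875), (73.78868103027344, 171.74546813964844), 24.628475189208984)
A [-1.8e+02 -0.0e+00 -1.0e-01] B [ 0.  -0.1  0. ] shift [98.3  0.2  1.4]
```

View pics/w3.png

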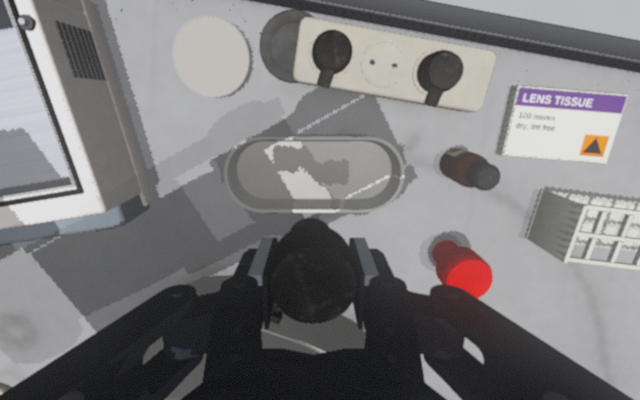

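The dish is directly below, centred at (315,175) and aligned with the jaws. The oil bottle at (470,168) and the red one at (460,270) are well clear of the fingers. Lowering now.

>>> jog_arm --pt "0 0 0 25 1 1 25" --pt "0 0 0 55 1 1 25" --pt "0 0 0 85 1 1 25" --pt "0 0 0 115 1 1 25" --pt "0 0 0 140 1 1 25" --pt "0 0 0 156 1 1 25" --pt "0 0 0 165 1 1 25" --pt "0 0 0 168 1 1 25"

```text
t: 5.58
tool_pos: [0.5246, -0.2445, 0.0302]
tcp_rot: [0.382, 0.596, -0.382, 0.594]
contact_force: [-0.4, -0.2, -1.4]
width: 0.0322
```

>>> jog_arm --pt "0 0 0 1 0 0 25" --pt "0 0 0 2 0 0 25" --pt "0 0 0 3 0 0 25" --pt "0 0 0 4 0 0 25" --pt "0 0 0 4.5 0 0 25" --pt "0 0 0 5 0 0 25" --pt "0 0 0 5 0 0 25" --pt "0 0 0 5 0 0 25"

```text
t: 6.25
tool_pos: [0.5248, -0.246, 0.0259]
tcp_rot: [0.382, 0.595, -0.382, 0.595]
contact_force: [0.7, 1.1, -0.4]
width: 0.0328
```

>>> jog_arm --pt "0 0 0 0.5 0 0 25" --pt "0 0 0 1 0 0 25" --pt "0 0 0 1.5 0 0 25" --pt "0 0 0 2 0 0 25" --pt "0 0 0 2.5 0 0 25" --pt "0 0 0 2.5 0 0 25" --pt "0 0 0 2.5 0 0 25" --pt "0 0 0 2.5 0 0 25"

```text
t: 6.92
tool_pos: [0.5248, -0.2459, 0.0233]
tcp_rot: [0.382, 0.595, -0.382, 0.595]
contact_force: [0.1, 0.5, -0.8]
width: 0.0328
```

>>> jog_arm --pt "0 0 0 0.5 0 0 25" --pt "0 0 0 1 0 0 25" --pt "0 0 0 1.5 0 0 25" --pt "0 0 0 1.5 0 0 25" --pt "0 0 0 1.5 0 0 25" --pt "0 0 0 1.5 0 0 25" --pt "0 0 0 1.5 0 0 25" --pt "0 0 0 1.5 0 0 25"

```text
t: 7.58
tool_pos: [0.5248, -0.2459, 0.0218]
tcp_rot: [0.382, 0.595, -0.382, 0.595]
contact_force: [-0.0, 0.2, 0.4]
width: 0.0326
```

>>> jog_arm --pt "0 0 0 0.4 0 0 25" --pt "0 0 0 0.8 0 0 25" --pt "0 0 0 1.2 0 0 25" --pt "0 0 0 1.2 0 0 25" --pt "0 0 0 1.2 0 0 25" --pt "0 0 0 1.2 0 0 25" --pt "0 0 0 1.2 0 0 25" --pt "0 0 0 1.2 0 0 25"

```text
t: 8.25
tool_pos: [0.525, -0.2459, 0.0216]
tcp_rot: [0.382, 0.595, -0.382, 0.595]
contact_force: [-1.7, 2.3, 8.2]
width: 0.0325
```

Contact: 8 N at TCP z 0.0216, as expected. I'll ease off slightly, open slowly and retreat.

>>> jog_arm --pt "0 0 0 -0.6 0 0 27" --pt "0 0 0 -0.8 0 0 34" --pt "0 0 0 -0.8 0 0 40" --pt "0 0 0 -0.8 0 0 46" --pt "0 0 0 -0.8 0 0 52" --pt "0 0 0 -0.8 0 0 58" --pt "0 0 0 -0.8 0 0 58" --pt "0 0 0 -0.8 0 0 58"

```text
t: 8.92
tool_pos: [0.5248, -0.2459, 0.0213]
tcp_rot: [0.382, 0.595, -0.382, 0.595]
contact_force: [-0.4, 0.9, 0.1]
width: 0.0581
```

>>> jog_arm --pt "0 0 0 -8 0 0 58" --pt "0 0 0 -20 0 0 58" --pt "0 0 0 -45 0 0 58" --pt "0 0 0 -80 0 0 58" --pt "0 0 0 -120 0 0 58" --pt "0 0 0 -160 0 0 58" --pt "0 0 0 -180 0 0 58" --pt "0 0 0 -180 0 0 58"

```text
t: 9.58
tool_pos: [0.5261, -0.2468, 0.2074]
tcp_rot: [0.382, 0.591, -0.383, 0.598]
contact_force: [0.4, -0.3, -0.3]
width: 0.0581
```

Run:
```python
from h import *
o=bot.get_obs(); print(o['tool_pos'],o['width'],o['contact_force'])
im=grab('wrist','w4'); W=cloud(im); z=W[...,2]
m=(z>.040)&(z<.07)&(abs(W[...,0]-.524)<.05)&(abs(W[...,1]+.246)<.05); P=W[m]; print(m.sum(),np.median(P,0),cv2.minEnclosingCircle((P[:,:2]*1e3).astype(np.float32)))
m=(z>.019)&(z<.034)&(abs(W[...,0]-.524)<.12)&(abs(W[...,1]+.246)<.12); P=W[m]; print(cv2.minAreaRect((P[:,:2]*1e3).astype(np.float32)))
# lid plan: hinge frame
from math import *
yaw=33.4
```

```text
[ 0.52613989 -0.2468393   0.20740826] 0.05807993927391304 [ 0.43016139 -0.33625781 -0.32583432]
1167 [ 0.52639607 -0.24492005  0.05035622] ((525.4818115234375, -245.59884643554688), 17.955463409423828)
((579.5250244140625, -258.53314208984375), (189.7877960205078, 221.36204528808594), 15.410566329956055)
```

View pics/w4.png

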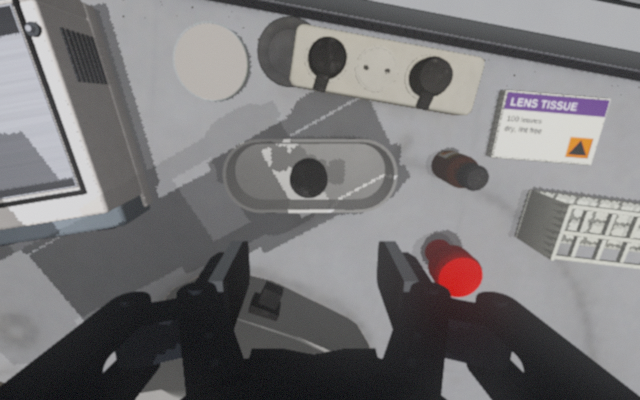

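The eyepiece stands upright in the dish at (309,178). Its head top is at 50 mm, expected 51. On to the lid.

Run:
```python
from h import *
row([.371,.150,.43],tool(33.4))
```

```text
A [171.1  -0.2  -0.4] B [-8.9  0.3 -0.1] shift [-227.7   24.8 -423.5]
```

>>> jog_arm --pt "0 0 0 -35 0 0 58" --pt "0 0 0 -70 0 0 58" --pt "0 0 0 -105 0 0 58" --pt "0 0 0 -135 2 -15 58" --pt "-2 0 0 -160 4 -40 58" --pt "-4 0 0 -180 6 -70 58" --pt "-6 0 0 -200 8 -105 58" --pt "-8.9 0 0 -215 10 -140 58"

```text
t: 10.3
tool_pos: [0.4751, -0.1134, 0.4166]
tcp_rot: [0.335, 0.623, -0.335, 0.622]
contact_force: [1.0, -0.0, -0.5]
width: 0.0581
```

Run:
```python
from h import *
row([.371,.150,.43],tool(33.4))
```

```text
A [-1.799e+02 -0.000e+00 -1.000e-01] B [ 0.1 -0.1  0. ] shift [ -13.1   58.5 -277.1]
```

>>> jog_arm --pt "0 0 0 -13 8 -38 58" --pt "0 0 0 -13 16 -76 58" --pt "0 0 0 -13 24 -114 58" --pt "0 0 0 -13 32 -152 58" --pt "0 0 0 -13 40 -190 58" --pt "0 0 0 -13 48 -228 58" --pt "0 0 0 -13 54 -258 58" --pt "0 0 0 -13 58.5 -277 58"

```text
t: 10.97
tool_pos: [0.3702, 0.1511, 0.4287]
tcp_rot: [0.334, 0.624, -0.335, 0.622]
contact_force: [0.8, -0.6, 1.7]
width: 0.0576
```

Run:
```python
from h import *
o=bot.get_obs(); print(o['tool_pos'],o['qpos'])
im=grab('wrist','w5'); W=cloud(im); z=W[...,2]
print(proj(im,[.371,.150,.313]))
m=(z>.303)&(z<.33)&(abs(W[...,0]-.37)<.07)&(abs(W[...,1]-.15)<.07); P=W[m]
print(m.sum(),np.median(P,0),np.percentile(P[:,2],95),cv2.minAreaRect((P[:,:2]*1e3).astype(np.float32)))
```

```text
[0.37022729 0.15112903 0.42869883] [8.90695966e-02 3.26753835e-02 1.19976006e+00 4.01765972e-04
 1.91087967e+00 1.07446806e+00]
(np.float64(312.754939019107), np.float64(189.3585585577568))
1571 [0.37689628 0.14937731 0.31716566] 0.31872748743982277 ((373.50262451171875, 146.17857360839844), (104.76756286621094, 10.354744911193848), 33.56946563720703)
```

View pics/w5.png

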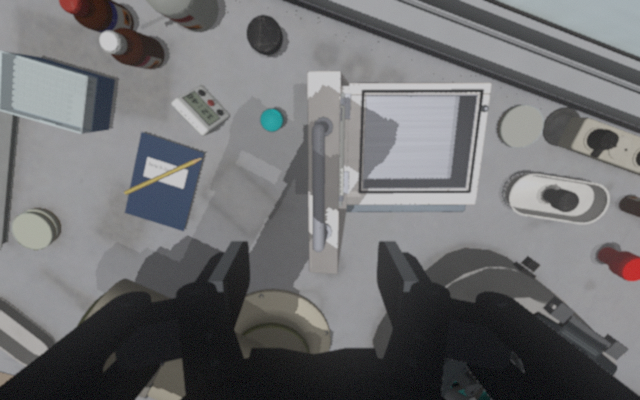

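The wrist picture shows the bar from (320,120) to (319,248), with its middle at (319,184) or world (0.373, 0.147), top z 0.318. The jaws stand across it. Descending.

>>> jog_arm --pt "0 0 0 25 0 5 58" --pt "0 0 0 55 0 5 58" --pt "0 0 0 80 0 5 58" --pt "0 0 0 100 0 5 58" --pt "0 0 0 115 0 5 58" --pt "0 0 0 125 0 5 58" --pt "0 0 0 131 0 5 58" --pt "0 0 0 131 0 5 58"

```text
t: 11.68
tool_pos: [0.3741, 0.1447, 0.2968]
tcp_rot: [0.334, 0.624, -0.336, 0.622]
contact_force: [0.5, 0.7, -0.0]
width: 0.058
```

>>> jog_arm --pt "0 0 0 0 0 0 50" --pt "0 0 0 0 0 0 40" --pt "0 0 0 0 0 0 30" --pt "0 0 0 0 0 0 22" --pt "0 0 0 0 0 0 16" --pt "0 0 0 0 0 0 11" --pt "0 0 0 0 0 0 6" --pt "0 0 0 0 0 0 2"

```text
t: 12.35
tool_pos: [0.3747, 0.1449, 0.2988]
tcp_rot: [0.335, 0.623, -0.335, 0.623]
contact_force: [-0.9, 0.8, 4.9]
width: 0.0075
```

>>> jog_arm --pt "0 0 0 0 0 0 2" --pt "0 0 0 0 0 0 2" --pt "0 0 0 0 0 0 2" --pt "0 0 0 0 0 0 2" --pt "0 0 0 0 0 0 2" --pt "0 0 0 0 0 0 2" --pt "0 0 0 0 0 0 2" --pt "0 0 0 0 0 0 2"

```text
t: 13.02
tool_pos: [0.3747, 0.1449, 0.2988]
tcp_rot: [0.335, 0.623, -0.335, 0.623]
contact_force: [-1.5, 1.2, 4.8]
width: 0.0076
```

Bar gripped (reads 7.6 mm; the eyepiece also read about 2.4 mm under). I'll refine the box pose from the wrist picture and plan the arc.

```bash
cat > arc.py <<'E'
from h import *
from scipy.optimize import least_squares, brentq
def boxpose():
    im=load('w5'); C=im['cam_to_world']
    def ray(u,v,z):
        d=C[:3,:3]@np.array([(u-im['cx'])/f(im),(v-im['cy'])/f(im),1]); return (C[:3,3]+d*(z-C[2,3])/d[2])[:2]
    W=cloud(im); z=W[...,2]
    Q=np.array([ray(*p,.085) for p in((362,91),(484,91),(480,192),(360,192))])
    B=np.array([(75,68),(75,-87),(-60,-87),(-60,68)])/1e3
    fit=lambda p:(R.from_euler('z',p[2]).as_matrix()[:2,:2]@B.T).T+p[:2]-Q
    p=least_squares(lambda p:fit(p).ravel(),[.45,.03,.58]).x
    return p,(fit(p)*1e3).round(1)
def bar(a): return np.array([-.002,.090-.232*np.cos(a)+.016*np.sin(a),.085+.232*np.sin(a)+.016*np.cos(a)])
E
python3 - <<'E'
from arc import *
p,e=boxpose(); print(p,np.degrees(p[2]),e)
for q in (p,[.449,.0355,np.radians(33.4)]):
    t=R.from_euler('z',-q[2]).apply(bot.get_obs()['tool_pos']-np.array([q[0],q[1],0])); print('tcp in box',t)
for a in(1.63,1.67,1.71):print(a,bar(a))
E
```

```text
[0.45313452 0.02709475 0.61153502] 35.03837561874934 [[ -0.5 -12.2]
 [ -5.3   2. ]
 [ -2.7  17. ]
 [  8.5  -6.8]]
tcp in box [0.00345152 0.141455   0.29877182]
tcp in box [-0.00176948  0.13220278  0.29877182]
1.63 [-0.002       0.1196992   0.31564682]
1.67 [-0.002       0.12889885  0.31427468]
1.71 [-0.002       0.13803628  0.31253575]
```

Run:
```python
from arc import *
for t in('w1','w5','top0'):
    im=load(t); C=im['cam_to_world']; W=cloud(im); z=W[...,2]
    m=((z>.080)&(z<.091)&(np.hypot(W[...,0]-.449,W[...,1]-.036)<.17)).astype(np.uint8)
    m=cv2.morphologyEx(m,cv2.MORPH_CLOSE,np.ones((3,3)))
    cs,h=cv2.findContours(m,cv2.RETR_CCOMP,cv2.CHAIN_APPROX_NONE)
    for c,hh in zip(cs,h[0]):
        if cv2.contourArea(c)<1500: continue
        uv=c[:,0,:].astype(float)
        d=np.stack([(uv[:,0]-im['cx'])/f(im),(uv[:,1]-im['cy'])/f(im),np.ones(len(uv))],1)@C[:3,:3].T
        P=C[:3,3]+d*((.085-C[2,3])/d[:,2])[:,None]
        print(t,'hole' if hh[3]>=0 else 'outer',cv2.contourArea(c),cv2.minAreaRect((P[:,:2]*1e3).astype(np.float32)))
im=load('w5'); W=cloud(im); z=W[...,2]
```

```text
w1 outer 36426.5 ((449.81317138671875, 36.68568420410156), (186.8050537109375, 223.59869384765625), 36.32868957519531)
w1 hole 20360.5 ((463.2425537109375, 29.49457550048828), (133.61265563964844, 153.3692626953125), 33.85427474975586)
w1 outer 2643.5 ((594.74072265625, 75.05257415771484), (14.824395179748535, 173.8640594482422), 15.083487510681152)
w5 outer 16722.5 ((450.08447265625, 32.41938781738281), (183.9277801513672, 207.7953338623047), 33.87651824951172)
w5 hole 9806.5 ((462.3719787597656, 30.618995666503906), (133.69334411621094, 154.52772521972656), 33.6171989440918)
w5 outer 1789.5 ((599.5761108398438, 76.94168090820312), (25.956892013549805, 174.06863403320312), 15.044478416442871)
top0 outer 5063.5 ((445.0028076171875, 41.17474365234375), (185.27847290039062, 222.00123596191406), 34.216060638427734)
top0 hole 2945.5 ((460.5281982421875, 33.495018005371094), (137.2440643310547, 157.8413848876953), 33.77495193481445)
```

```bash
cat >> arc.py <<'E'
Q=np.array([.4513,.0337,np.radians(33.7)])
def tobox(p): return R.from_euler('z',-Q[2]).apply(np.array(p)-[Q[0],Q[1],0])
def plan(a0,off,tilt0,angs,k):
    """rows for lid angles; off = TCP minus bar in box frame at tilt0; tilt = k*(a0-a)"""
    o=bot.get_obs(); Rc=R.from_quat(o['tcp_rot']); rows=[]
    for a in angs:
        t=np.degrees(k*(a0-a)); pb=bar(a)+R.from_euler('x',t,degrees=True).apply(off)
        pw=R.from_euler('z',Q[2]).apply(pb)+[Q[0],Q[1],0]
        Rt=tool(33.4,t)*R.from_euler('x',180,degrees=True)
        rows.append(np.r_[(Rc.inv()*Rt).as_rotvec(degrees=True),Rc.inv().apply(pw-o['tool_pos'])*1e3].round(1).tolist())
    return rows
E
python3 - <<'E'
from arc import *
t=tobox(bot.get_obs()['tool_pos']); a0=brentq(lambda a:bar(a)[1]-t[1],1.5,1.8); off=t-bar(a0)
print(t,a0,bar(a0),off)
for r in plan(a0,off,0,a0-np.array([.01,.03,.06,.09,.12,.15,.18,.21]),.55): print(r)
E
```

```text
[-0.00199202  0.13498389  0.29877182] 1.696603549785686 [-0.002       0.13498389  0.31315883] [ 7.97725760e-06 -1.11022302e-16 -1.43870032e-02]
[0.0, 0.3, -0.0, -0.4, 0.0, 2.2]
[0.0, 1.0, -0.0, -1.2, 0.0, 6.6]
[0.0, 1.9, -0.0, -2.3, 0.1, 13.3]
[0.0, 2.8, -0.0, -3.1, 0.1, 20.0]
[0.0, 3.8, -0.0, -3.8, 0.1, 26.7]
[0.0, 4.7, -0.0, -4.2, 0.2, 33.4]
[0.0, 5.7, -0.0, -4.4, 0.2, 40.2]
[0.0, 6.6, -0.0, -4.5, 0.2, 46.9]
```

Very consistent: the bar middle comes out at box x -2 mm and the lid at 1.697 rad. Starting the arc.

>>> jog_arm --pt "0 0.3 0 -0.4 0 2.2 2" --pt "0 1 0 -1.2 0 6.6 2" --pt "0 1.9 0 -2.3 0.1 13.3 2" --pt "0 2.8 0 -3.1 0.1 20 2" --pt "0 3.8 0 -3.8 0.1 26.7 2" --pt "0 4.7 0 -4.2 0.2 33.4 2" --pt "0 5.7 0 -4.4 0.2 40.2 2" --pt "0 6.6 0 -4.5 0.2 46.9 2"

```text
t: 13.68
tool_pos: [0.4013, 0.1051, 0.3031]
tcp_rot: [0.354, 0.658, -0.315, 0.585]
contact_force: [0.3, 1.3, 2.7]
width: 0.008
```

Run:
```python
from arc import *
o=bot.get_obs();print(o['contact_force'],o['width'],tobox(o['tool_pos']))
a0=1.6966; off=[0,0,-.0144]
for r in plan(a0,off,0,1.4866-.032*np.arange(1,9),.55): print(r)
```

```text
[0.30470925 1.28008014 2.73354718] 0.007989850659159919 [-0.00193589  0.0871626   0.30307855]
[0.0, 0.9, -0.0, -0.7, -0.0, 6.2]
[0.0, 1.9, -0.0, -1.1, 0.0, 13.4]
[0.0, 2.9, -0.0, -1.3, 0.0, 20.6]
[0.0, 3.9, -0.0, -1.2, 0.1, 27.8]
[0.0, 4.9, -0.0, -0.9, 0.1, 35.0]
[0.0, 5.9, -0.0, -0.4, 0.1, 42.1]
[0.0, 7.0, -0.0, 0.4, 0.2, 49.3]
[0.0, 8.0, -0.0, 1.4, 0.2, 56.4]
```

>>> jog_arm --pt "0 0.9 0 -0.7 0 6.2 2" --pt "0 1.9 0 -1.1 0 13.4 2" --pt "0 2.9 0 -1.3 0 20.6 2" --pt "0 3.9 0 -1.2 0.1 27.8 2" --pt "0 4.9 0 -0.9 0.1 35 2" --pt "0 5.9 0 -0.4 0.1 42.1 2" --pt "0 7 0 0.4 0.2 49.3 2" --pt "0 8 0 1.4 0.2 56.4 2"

```text
t: 14.35
tool_pos: [0.4326, 0.0584, 0.2952]
tcp_rot: [0.376, 0.697, -0.289, 0.538]
contact_force: [2.9, 1.7, 5.1]
width: 0.0081
```

Run:
```python
from arc import *
o=bot.get_obs();print(o['contact_force'],o['width'],tobox(o['tool_pos']),o['qpos'])
a0=1.6966; off=[0,0,-.0144]
for r in plan(a0,off,0,1.2306-.032*np.arange(1,9),.55): print(r)
```

```text
[2.93290726 1.67512724 5.08366802] 0.008117470078991527 [-0.0018558   0.03097659  0.29520786] [-0.24542055  0.19730797  1.40052796  0.17511399  1.73075578  0.75368588]
[0.0, 1.0, -0.1, 0.4, -0.1, 6.9]
[0.0, 2.0, -0.1, 0.9, -0.1, 14.0]
[0.0, 3.1, -0.1, 1.6, -0.1, 21.2]
[0.0, 4.1, -0.1, 2.5, -0.0, 28.3]
[0.0, 5.1, -0.1, 3.7, 0.0, 35.4]
[0.0, 6.1, -0.1, 5.1, 0.0, 42.5]
[0.0, 7.1, -0.1, 6.7, 0.1, 49.5]
[0.0, 8.1, -0.1, 8.5, 0.1, 56.4]
```

>>> jog_arm --pt "0 1 0 0.4 0 6.9 2" --pt "0 2 0 0.9 0 14 2" --pt "0 3.1 0 1.6 0 21.2 2" --pt "0 4.1 0 2.5 0 28.3 2" --pt "0 5.1 0 3.7 0 35.4 2" --pt "0 6.1 0 5.1 0 42.5 2" --pt "0 7.1 0 6.7 0.1 49.5 2" --pt "0 8.1 0 8.5 0.1 56.4 2"

```text
t: 15.02
tool_pos: [0.4615, 0.015, 0.2722]
tcp_rot: [0.395, 0.733, -0.262, 0.488]
contact_force: [6.1, 3.8, 1.7]
width: 0.0075
```

Run:
```python
from arc import *
o=bot.get_obs();print(o['contact_force'],o['width'],tobox(o['tool_pos']),o['qpos'])
a0=1.6966; off=[0,0,-.0144]
for r in plan(a0,off,0,np.r_[.945,.915,.885,.857,.83,.81,.795,.785],.55): print(r)
```

```text
[6.05217334 3.82431895 1.65042997] 0.007520349132419371 [-0.00188335 -0.02125117  0.27222157] [-0.35954804  0.31426028  1.33822683  0.23766124  1.8094306   0.6465392 ]
[0.1, 0.9, -0.1, 0.5, -0.1, 6.6]
[0.1, 1.8, -0.1, 1.7, -0.1, 13.2]
[0.1, 2.8, -0.1, 3.1, -0.1, 19.8]
[0.1, 3.7, -0.1, 4.6, -0.0, 25.9]
[0.1, 4.5, -0.1, 6.2, -0.0, 31.8]
[0.1, 5.1, -0.1, 7.5, -0.0, 36.1]
[0.1, 5.6, -0.1, 8.5, 0.0, 39.3]
[0.1, 5.9, -0.1, 9.2, 0.0, 41.4]
```

>>> jog_arm --pt "0 0.9 0 0.5 0 6.6 2" --pt "0 1.8 0 1.7 0 13.2 2" --pt "0 2.8 0 3.1 0 19.8 2" --pt "0 3.7 0 4.6 0 25.9 2" --pt "0 4.5 0 6.2 0 31.8 2" --pt "0 5.1 0 7.5 0 36.1 2" --pt "0 5.6 0 8.5 0 39.3 2" --pt "0 5.9 0 9.2 0 41.4 2"

```text
t: 15.68
tool_pos: [0.4808, -0.0141, 0.2474]
tcp_rot: [0.408, 0.757, -0.241, 0.449]
contact_force: [7.3, 3.4, 2.4]
width: 0.0074
```

Run:
```python
from arc import *
o=bot.get_obs();t=tobox(o['tool_pos']);print(o['contact_force'],o['width'],t,np.abs(o['qvel']).max())
tl=np.degrees(.55*(1.6966-.785)); b=t-R.from_euler('x',tl,degrees=True).apply([0,0,-.0144]); print('bar',b,'nominal',bar(.785), 'angle',np.degrees(np.arctan2(b[2]-.085,.09-b[1])-np.arctan2(16,232)))
for n in('wrist','top','scene'):
    im=grab(n,n+'9'); W=cloud(im); B=R.from_euler('z',-Q[2]).apply((W-[Q[0],Q[1],0]).reshape(-1,3)).reshape(W.shape)
    y,z=B[...,1],B[...,2]
    m=(abs(B[...,0])<.09)&(y<.085)&(y>-.06)&(z>.1)&(z<.32)
    if m.sum()>50:
        ang=np.degrees(np.arctan2(z[m]-.085,.09-y[m])); rad=np.hypot(z[m]-.085,.09-y[m])
        h,e=np.histogram(ang,bins=np.arange(30,66,2)); print(n,m.sum(),dict(zip(e[:-1].astype(int).tolist(),h.tolist())))
        # outer face (30 mm above hinge plane): angle = ang - asin(.03/rad)
        ok=rad>.06; aa=ang[ok]-np.degrees(np.arcsin(.03/rad[ok])); h,e=np.histogram(aa,bins=np.arange(30,60,1)); print(dict(zip(e[:-1].astype(int).tolist(),h.tolist())))
c=load('top9')['color'][100:290,180:480]; cv2.imwrite('pics/c9.png',cv2.resize(c,None,fx=2.6,fy=2.6))
```

```text
[7.34204784 3.40623363 2.36114645] 0.007372663367210577 [-0.00200876 -0.05609446  0.2473995 ] 0.05318782344959905
bar [-0.00200876 -0.06301562  0.26002715] nominal [-0.002      -0.06280488  0.26030165] angle 44.893580824194295
wrist 17809 {30: 0, 32: 0, 34: 0, 36: 0, 38: 0, 40: 0, 42: 0, 44: 408, 46: 1310, 48: 2581, 50: 3285, 52: 3195, 54: 1550, 56: 2551, 58: 1227, 60: 345, 62: 261}
{30: 0, 31: 0, 32: 0, 33: 0, 34: 0, 35: 0, 36: 229, 37: 665, 38: 635, 39: 849, 40: 1179, 41: 1467, 42: 2146, 43: 2494, 44: 4780, 45: 171, 46: 24, 47: 16, 48: 89, 49: 204, 50: 956, 51: 984, 52: 421, 53: 6, 54: 0, 55: 0, 56: 0, 57: 0, 58: 0}
top 2719 {30: 0, 32: 0, 34: 0, 36: 0, 38: 0, 40: 0, 42: 0, 44: 1, 46: 43, 48: 74, 50: 149, 52: 100, 54: 449, 56: 433, 58: 266, 60: 211, 62: 181}
{30: 0, 31: 0, 32: 0, 33: 0, 34: 0, 35: 0, 36: 1, 37: 12, 38: 30, 39: 30, 40: 39, 41: 31, 42: 84, 43: 162, 44: 431, 45: 953, 46: 479, 47: 162, 48: 68, 49: 27, 50: 1, 51: 2, 52: 2, 53: 0, 54: 0, 55: 0, 56: 0, 57: 0, 58: 0}
scene 929 {30: 0, 32: 0, 34: 0, 36: 0, 38: 0, 40: 0, 42: 0, 44: 2, 46: 4, 48: 7, 50: 7, 52: 119, 54: 278, 56: 153, 58: 98, 60: 64, 62: 44}
{30: 0, 31: 0, 32: 0, 33: 0, 34: 0, 35: 1, 36: 0, 37: 3, 38: 2, 39: 4, 40: 6, 41: 19, 42: 64, 43: 200, 44: 371, 45: 174, 46: 39, 47: 10, 48: 2, 49: 0, 50: 0, 51: 0, 52: 0, 53: 0, 54: 0, 55: 0, 56: 0, 57: 0, 58: 0}
```

View pics/c9.png

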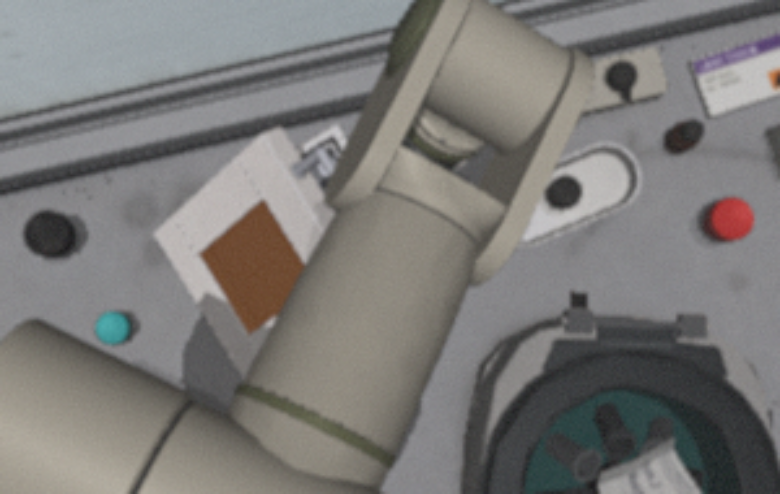

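View pics/scene9.png

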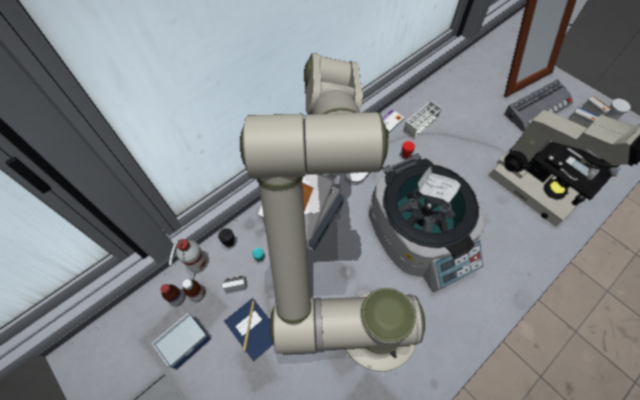

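The crop shows the lid's amber pane at about half open. The eyepiece is standing in the dish at (563,192) and the oil bottle is in place at (684,136). The cameras give 44.5° (wrist), 45.5° (top) and 44.5° (scene), and the bar position gives 44.9°. I'll hold still, check for drift, and hand in.

>>> jog_arm --pt "0 0 0 0 0 0 2" --pt "0 0 0 0 0 0 2" --pt "0 0 0 0 0 0 2" --pt "0 0 0 0 0 0 2" --pt "0 0 0 0 0 0 2" --pt "0 0 0 0 0 0 2" --pt "0 0 0 0 0 0 2" --pt "0 0 0 0 0 0 2"

```text
t: 16.5
tool_pos: [0.4806, -0.0138, 0.2476]
tcp_rot: [0.408, 0.757, -0.241, 0.45]
contact_force: [7.0, 1.6, 1.3]
width: 0.0077
```

>>> jog_arm --pt "0 0 0 0 0 0 2" --pt "0 0 0 0 0 0 2" --pt "0 0 0 0 0 0 2" --pt "0 0 0 0 0 0 2" --pt "0 0 0 0 0 0 2" --pt "0 0 0 0 0 0 2" --pt "0 0 0 0 0 0 2" --pt "0 0 0 0 0 0 2"

```text
t: 17.17
tool_pos: [0.4806, -0.0138, 0.2477]
tcp_rot: [0.408, 0.757, -0.241, 0.45]
contact_force: [7.5, 3.5, 2.1]
width: 0.0077
```

Run:
```python
from arc import *
o=bot.get_obs();t=tobox(o['tool_pos']);tl=np.degrees(.55*(1.6966-.785)); b=t-R.from_euler('x',tl,degrees=True).apply([0,0,-.0144])
print(o['t'],np.abs(o['qvel']).max(),o['width'],o['contact_force'],'angle',np.degrees(np.arctan2(b[2]-.085,.09-b[1])-np.arctan2(16,232)))
print(bot.close_job())
```

```text
17.1667 0.0018888417687251287 0.0077305903276995176 [7.52931812 3.48905726 2.05869277] angle 44.99480102028744
the job is handed in; nothing more can be done
None
```

The job is handed in at 17.2 s. The eyepiece is standing in the steel dish, and the lid is held still by its bar at 45° open.

- **Eyepiece:** I lifted the small black eyepiece out of the chamber and set it down near the dish centre. It stands upright, with its head top measured at 50 mm where 51 mm was expected.
- **Lid:** I gripped the bar at about 97° and swung the lid over without letting go. The bar position gives 45.0°. The cameras read 44.5° (wrist), 45.5° (top) and 44.5° (scene), so they disagree by about 1°, which is in line with the calibration.
- **Hold:** Over the final 1.3 s the bar did not move and the joints were still. The wrist force was about 8 N, mostly sideways along the bar; I don't know its cause.
- **Other objects:** The oil bottle was in its place in the last top picture and the timer in the last scene picture. The petri dish was last seen undisturbed just before the lid was gripped, because the arm hid it at the end. Nothing was touched on the way.
- **Disagreement:** My first box fit from hand-read corners in the wrist picture was off by up to 17 mm. I replaced it with a depth-contour fit, which put the gripped bar at box x −2 mm, as specified.

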